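# Tip the scrap casts into the bin

## Robot

A 6-joint arm with a two-finger parallel gripper is mounted at the origin on the work surface. World frame = base frame: x ahead of the robot, y to its left, z up, the work surface at z = 0. Lengths are in m, angles in rad, forces in N, time in s.
With the tool pointing down it reaches from about 0.25 to 0.725 m from the base axis. Payload 4 kg.
Tool frame: the origin (TCP) lies at the very end of the fingers, on their centre line; the grasp point (between the pads) lies 19 mm behind it; z points along the fingers, y is the line along which they close (so a half turn about z gives the same grasp; the last joint's range is limited). The gripper opens to 85 mm and grips with 20 to 120 N. Pads are 22 mm wide; open, the fingers measure 114 mm over their backs; the gripper's body (76 mm by 85 mm) begins 54 mm behind the grasp point. The pads swing forward as they close: fully open they stand 13 mm farther back than shut.
Start: joints at [-1.345, 0.241, 0.005, 1.335, 0, 1.571], TCP at [0.112, -0.487, 0.231] pointing down, gripper open.
Joint ranges: [-2.72, 2.72], [-1.05, 1.87], [-1.09, 1.28], [-1.99, 2.15], [-1.42, 1.44], [-3.14, 3.14]. Speed limits (rad/s): [2.79, 2.79, 3.14, 3.14, 3.14, 3.14].

## Interface

Orientations are given as a unit quaternion [x, y, z, w].
In Python, from workcell import * gives the robot as it stands. The module is installed in compiled form; this text tells all that it offers.
- The arm moves only by the tool send_rows, never from a script. Its argument "steps" is text: rows parted by semicolons, each of 7 numbers parted by spaces: the opening, from -1 (shut) to 1 (fully open), then the shift along the world's x, y, z in m, then the turn, a rotation vector about the world's x, y, z in rad. A call has exactly 5 rows; each row shifts and turns the commanded pose from where the row before left it; what a row does not reach is not made up. A row lasts 1/12 s, in which the tool goes at most 41.7 mm and 7.16 degrees, less where a joint would pass 70% of its speed; a pose out of reach is approached as far as the arm can. A call is refused whole if a number of a shift passes 0.0417 or a number of a turn 0.125, either way. A call with a gripper value outside its range is refused whole. The fingers move at their own pace and stop on an object; the grip force is fixed at half the most. Time passes only in rows, so rows that do not move let the fingers close, or fill a call up. It gives the time, the measured TCP pose, the force, the opening and the grip force at its end, in the units of the state.
- get_obs(): the state, without advancing time (a new reading comes with each control period).
- camera(name): name is "side" or "top"; returns a dict with "frame" (420x560x3 uint8, red, green, blue), "range_z" (420x560 float32, m along the optical axis (not along the pixel's ray), 0 where there is no reading), "camera_matrix" (3x3 intrinsics, pixels), "extrinsics" (4x4, takes a point from world to camera coordinates). Camera axes: x right, y down, z forward; pixel columns grow to the right and rows downward; lengths in m; the calibration is good to about 2 mm. A picture is of the moment at which its call begins.
- job_done(): hands the job in; it is judged then, once.
The state is a dict: "clock": time; "joint_pos": joint angles; "joint_vel": joint speeds; "tau": joint torques, N m; "eef_pos": TCP position; "tool_rot": TCP orientation; "ft_force": force on the tool from outside, world axes, zero at the start; "ft_torque": the same for the moment, N m; "grip_width": finger opening in m; "grasp_force": force on a finger pad.
Only numpy, scipy, OpenCV 4.12 (cv2) and the standard library are available. Lean on these libraries where they do the work, as an engineer would, in place of code of your own. Each camera call takes 0.05 s, during which the arm holds its last target. There are 200 camera calls.

## Task

Bring the empty blue scrap bin up to the grey tipper so that it stands squarely on the table between the yellow guides, fully home against the stand under the tray's lip. Then push the tray's blue bar over to tip the tray until all four stone casts have slid into the bin, and lower the tray gently back to level without letting it drop. Leave the bin docked and leave the other things on the bench alone.

Things in the scene. Friction and masses are not known exactly. Their poses are not given: they have to be found in the camera images.
- tipper: Fixed grey stand that carries the hinged tray, 190 mm wide (its x), 122 mm tall. Origin on the table at the middle of the foot of its upright dock face (y = 0), which looks to the tipper's own -y; the stand lies from y = 0 to +150 mm. z up. Turned up to 0.28 rad from the world axes.
- dock (a point): Point on the table where the docked bin's origin belongs: x = 0, y = -80 mm in the tipper's frame, same axes. The bin comes in along the tipper's +y between two yellow guide cheeks, 220 mm apart inside, 63 mm tall, reaching 80 mm out from the dock face, their outer 45 mm flared outward.
- tray (a joint): Hinge of the aluminium tray on the stand (rad): 0 level at rest, grows to the stop at 1.15 as the rear rises and it pours to the tipper's -y. Once let go it swings back and slams down. About 3 to 10 N at the bar tips it; tipped right to the stop it empties.
- tray_hinge (a point): Middle of the tray's hinge line, which runs along the tipper's x: y = 0, z = 130 mm in the tipper's frame. The level tray spans x = -80 to 80, y = -35 (open pouring lip over the dock) to +145 mm; floor top at z = 135 mm, side and rear walls up to z = 170 mm.
- bar_mid (a point): Middle of the tray's blue round push bar, 12 mm thick, 154 mm long along the tipper's x, top of a hoop whose posts rise from the tray's side walls at x = -77 and 77 mm. Tray level: y = 50, z = 260 mm in the tipper's frame. It swings about the hinge at a radius of 139 mm; pushed to the tipper's -y it tips the tray.
- bin: Loose blue open scrap bin, 200 (its x) x 160 (its y) x 90 mm tall, walls and floor 6 mm thick, about 0.45 kg, empty. Origin at the centre of its underside. Starts away from the tipper, on its -y side, turned up to 0.4 rad. It docks with its +y long wall against the dock face. Its rim can be pinched from above.
- cast1: Loose rose dental stone cast, block 62 x 46 x 20 mm with a horseshoe ridge, 37 mm tall in all, about 90 g; starts on the tray floor. Origin at the centre of its underside.
- cast2: Loose yellow dental stone cast, block 62 x 46 x 20 mm with a horseshoe ridge, 37 mm tall in all, about 90 g; starts on the tray floor. Origin at the centre of its underside.
- cast3: Loose yellow dental stone cast, block 62 x 46 x 20 mm with a horseshoe ridge, 37 mm tall in all, about 90 g; starts on the tray floor. Origin at the centre of its underside.
- cast4: Loose rose dental stone cast, block 62 x 46 x 20 mm with a horseshoe ridge, 37 mm tall in all, about 90 g; starts on the tray floor. Origin at the centre of its underside.
- articulator: Bystander, to be left alone: dental articulator, metal frame with blue knobs, 110 x 90 mm, 114 mm tall; origin at the centre of its underside.
- bowl: Bystander, to be left alone: green mixing bowl, 116 mm across, 60 mm tall; origin at the centre of its underside.
- jar: Bystander, to be left alone: squat jar with white cap, 66 mm across, 85 mm tall; origin at the centre of its underside.
- spatula: Bystander, to be left alone: spatula lying flat, 190 mm long; origin at the centre of its underside.
- case_box: Bystander, to be left alone: open yellow case box, 130 x 100 x 45 mm; origin at the centre of its underside.
- resin: Bystander, to be left alone: amber bottle, 56 mm across, 110 mm tall; origin at the centre of its underside.

How it is judged:
On the way, in this order (a step that is already met when the one before it is completed fails the run):
1. the bin stands docked: home against the stand, between the guides, square and flat, with the casts still in the level tray (x of bin in the frame of tipper between -0.025 and 0.025 m and y of bin in the frame of tipper between -0.095 and -0.07 m and angle between the y axis of bin and the y axis of tipper, either way round below 0.12 rad and angle between bin's own z axis and vertical below 0.08 rad and value of joint tray below 0.1 rad and height (world z) of each of cast1, cast2, cast3, cast4 above 0.12 m), for 0.2 s.
2. the tray is tipped by more than 0.35 rad (x of bin in the frame of tipper between -0.025 and 0.025 m and y of bin in the frame of tipper between -0.095 and -0.07 m and angle between the y axis of bin and the y axis of tipper, either way round below 0.12 rad and angle between bin's own z axis and vertical below 0.08 rad and value of joint tray above 0.35 rad), for 0.1 s.
3. all four casts are in the bin and the tray is back level (x of bin in the frame of tipper between -0.025 and 0.025 m and y of bin in the frame of tipper between -0.095 and -0.07 m and angle between the y axis of bin and the y axis of tipper, either way round below 0.12 rad and angle between bin's own z axis and vertical below 0.08 rad and x of cast1 in the frame of bin between -0.094 and 0.094 m and y of cast1 in the frame of bin between -0.074 and 0.074 m and z of cast1 in the frame of bin between -0.005 and 0.1 m and linear speed of each of cast1, cast2, cast3, cast4 below 0.03 m/s and x of cast2 in the frame of bin between -0.094 and 0.094 m and y of cast2 in the frame of bin between -0.074 and 0.074 m and z of cast2 in the frame of bin between -0.005 and 0.1 m and x of cast3 in the frame of bin between -0.094 and 0.094 m and y of cast3 in the frame of bin between -0.074 and 0.074 m and z of cast3 in the frame of bin between -0.005 and 0.1 m and x of cast4 in the frame of bin between -0.094 and 0.094 m and y of cast4 in the frame of bin between -0.074 and 0.074 m and z of cast4 in the frame of bin between -0.005 and 0.1 m and value of joint tray below 0.05 rad), for 0.2 s.
At the end, for the whole second after the job is handed in: The bin stands flat on the table within 15 mm of the stand's dock face, within 25 mm of its centre line and square to it within 0.12 rad; all four casts lie at rest within the bin's walls (their origins less than 100 mm above its underside); the tray is level again (under 0.05 rad) (all of step 3 and linear speed of bin below 0.02 m/s); the robot touches nothing.
It fails at once if the tray is let drop: it comes down faster than 2.2 rad/s (velocity of joint tray below -2.2 rad/s).
It fails at once if a bystander (articulator, bowl, jar, spatula, case box, amber bottle) is moved by more than 30 mm (distance of any of articulator, bowl, jar, spatula, case_box, resin from where it was at the start of the episode above 0.03 m).
It also fails if it takes over 72 s, if anything falls off the work surface, if the arm or the gripper's body presses on something with over 40 N, if the wrist force passes 120 N, or if a joint passes its speed limit or range.

## Working session

There is one attempt and no reset: what is moved stays moved. The work goes in short steps, Python scripts to look and compute and a tool call to move; the robot and the scene stay as the last step left them, time stands still between calls to the robot, and variables do not carry over. Pictures are saved under pics/ and viewed, at most 10 in all, crops included, and the job is handed in when it is done.

Besides the shell and the picture viewer there is one more tool, called after "Call:" as name(argument=value, ...) on one line, values as JSON. send_rows: Moves the arm, as the interface text tells. Its arguments: {"type":"object","properties":{"steps":{"type":"string"}},"required":["steps"]}

```bash
mkdir -p pics; cat > h.py <<'E'
import numpy as np, cv2
from workcell import *
def pts(c):
    K=c["camera_matrix"];E=c["extrinsics"];z=c["range_z"]
    v,u=np.indices(z.shape)
    P=np.stack([(u-K[0,2])/K[0,0]*z,(v-K[1,2])/K[1,1]*z,z],-1)
    return (P-E[:3,3])@E[:3,:3], z>0
E
python3 - <<'E'
from h import *
for n in("top","side"):
    c=camera(n); cv2.imwrite(f"pics/{n}0.png",c["frame"][...,::-1]); np.savez(f"{n}0.npz",**c)
    print(n,c["camera_matrix"].round(1).tolist(),c["extrinsics"].round(3).tolist())
o=get_obs();print(o)
E
```

```text
top [[400.1, 0.0, 278.6], [0.0, 400.1, 200.7], [0.0, 0.0, 1.0]] [[0.002, -1.0, -0.009, 0.091], [-0.986, -0.001, -0.165, 0.608], [0.164, 0.009, -0.986, 1.153], [0.0, 0.0, 0.0, 1.0]]
side [[393.2, 0.0, 285.1], [0.0, 393.2, 211.4], [0.0, 0.0, 1.0]] [[-0.838, -0.545, -0.009, 0.506], [-0.346, 0.545, -0.764, 0.295], [0.421, -0.637, -0.645, 0.867], [0.0, 0.0, 0.0, 1.0]]
{'clock': 0.1, 'joint_pos': array([-1.34498763e+00,  2.41337475e-01,  3.86685241e-03,  1.33517396e+00,
       -4.18008616e-05,  1.57082692e+00]), 'joint_vel': array([-5.04496305e-04, -5.92252048e-04,  2.45767406e-03,  6.24357718e-04,
        1.58575423e-03,  8.05151118e-05]), 'tau': array([ 6.80981611e-04, -3.73138475e+01,  2.53009254e+01,  1.08694355e-02,
        3.74464832e-05,  7.31598846e-06]), 'eef_pos': array([ 0.1118115 , -0.48677219,  0.23050506]), 'tool_rot': array([ 9.93634368e-01,  1.12649402e-01, -1.24897969e-04, -9.15888134e-04]), 'ft_force': array([-0.62495861, -0.04367949, -0.41684924]), 'ft_torque': array([0.03718064, 0.02452263, 0.00762061]), 'grasp_force': 0.0, 'grip_width': 0.08552407335965029}
```

View pics/top0.png

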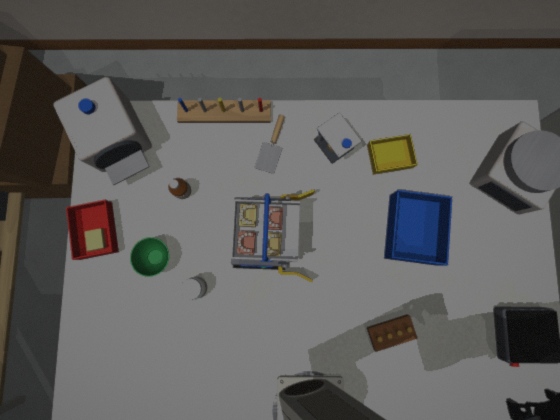

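View pics/side0.png

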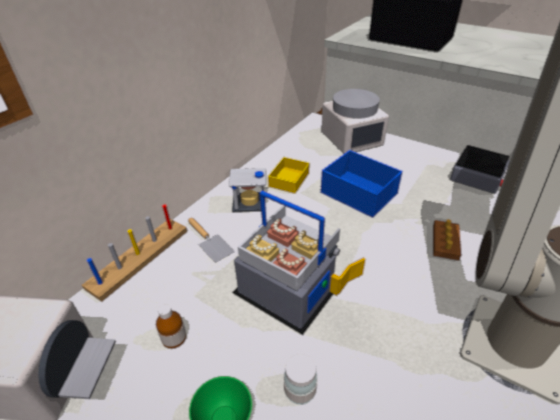

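The top view shows the bin at about (419,228), the tipper at (265,232) with its bar along column 266, and the guides at (300,195) and (293,272). It pours to image right, which is world -y. The side view shows the bin clear of everything. I'll measure next.

```bash
python3 - <<'E'
from h import *
for n in("top","side"):
    c=dict(np.load(f"{n}0.npz")); P,ok=pts(c); f=c["frame"]; h=cv2.cvtColor(f,cv2.COLOR_RGB2HSV)
    blue=(h[...,0]>105)&(h[...,0]<128)&(h[...,1]>140)&(h[...,2]>60)&ok
    yel=(h[...,0]>18)&(h[...,0]<30)&(h[...,1]>170)&ok
    X,Y,Z=P[...,0],P[...,1],P[...,2]
    def rect(m,s):
        q=P[m][:,:2].astype(np.float32); 
        if len(q)<5: print(n,s,len(q));return
        (a,b),(w,l),t=cv2.minAreaRect(q); print(n,s,len(q),"c",round(a,4),round(b,4),"wl",round(w,4),round(l,4),"deg",round(t,2),"z",P[m][:,2].mean().round(4),"med",np.median(q,0))
    rng=(X>0.2)&(X<0.75)
    rect(blue&(Z>.08)&(Z<.1)&(Y<-.15)&(Y>-.5)&rng,"rim")
    rect(blue&(Z<.02)&(Z>0)&(Y<-.15)&(Y>-.5)&rng,"floor")
    b=blue&(Z>.235)&(Z<.29)&(Y>-.1)&(Y<.3)&rng; rect(b,"bar")
    q=P[b]; d=np.linalg.svd(q-q.mean(0),full_matrices=0)[2][0]; print("bar dir",d,q.min(0),q.max(0))
    m=yel&(Z>.03)&(Z<.08)&(Y>-.1)&(Y<.2)&rng
    for k in(0,1):
        mm=m&((X>.55) if k else (X<.5)) if n=="top" else m
        print(n,"guides",k,mm.sum(),P[mm].min(0) if mm.any() else 0,P[mm].max(0) if mm.any() else 0)
    m=(Z>.160)&(Z<.178)&(Y>-.06)&(Y<.3)&(X>.35)&(X<.7); rect(m&ok,"traywall")
    m=(Z>.08)&(Z<.3)&(Y<-.06)&rng&ok&~blue; rect(m,"other")
E
```

```text
top rim 503 c 0.526 -0.3187 wl 0.1596 0.1987 deg 82.2 z 0.0895 med [ 0.52158993 -0.3048434 ]
top floor 2519 c 0.5284 -0.3318 wl 0.1281 0.184 deg 82.55 z 0.0067 med [ 0.5269732  -0.33321708]
top bar 232 c 0.5076 0.1216 wl 0.0092 0.1614 deg 88.1 z 0.2653 med [0.5076343  0.12240869]
bar dir [-0.9994713   0.03243527  0.00225071] [0.42699435 0.11453669 0.23856678] [0.5883024  0.12759678 0.27057436]
top guides 0 52 [ 0.37379304 -0.00185151  0.05870858] [0.41051183 0.09313348 0.06775333]
top guides 1 68 [ 0.61588293 -0.01075476  0.0324294 ] [0.63473307 0.08172386 0.06742739]
top traywall 958 c 0.5098 0.1275 wl 0.1788 0.1675 deg 87.91 z 0.1695 med [0.51756644 0.16606566]
top other 4202 c 0.4804 -0.3751 wl 0.539 0.6148 deg 0.02 z 0.1455 med [ 0.6673314  -0.58795786]
side rim 508 c 0.5224 -0.3188 wl 0.1638 0.2001 deg 82.23 z 0.086 med [ 0.512573   -0.28518617]
side floor 750 c 0.5221 -0.3189 wl 0.1655 0.1971 deg 82.84 z 0.0094 med [ 0.5322571  -0.36785454]
side bar 330 c 0.5075 0.1242 wl 0.0094 0.163 deg 88.28 z 0.2602 med [0.50360954 0.12478987]
bar dir [-0.99932564  0.03648757  0.00411288] [0.42609988 0.11700455 0.23533941] [0.58886018 0.1308012  0.2667458 ]
side guides 0 367 [ 0.36796709 -0.00139356  0.03010269] [0.41165388 0.09467865 0.0668401 ]
side guides 1 367 [ 0.36796709 -0.00139356  0.03010269] [0.41165388 0.09467865 0.0668401 ]
side traywall 1705 c 0.5076 0.1257 wl 0.182 0.1692 deg 88.32 z 0.1672 med [0.49909702 0.16618994]
side other 13345 c 0.475 -1.0652 wl 1.9947 0.5499 deg 90.0 z 0.1736 med [ 0.4928025 -1.2276589]
```

Call:
send_rows(steps="1 0.027 0.006 0 0 0 -0.024; 1 0.027 0.006 0 0 0 -0.024; 1 0.027 0.006 0 0 0 -0.024; 1 0.027 0.006 0 0 0 -0.024; 1 0.027 0.006 0 0 0 -0.024")

```text
clock: 0.52
eef_pos: [0.2479, -0.4567, 0.2308]
tool_rot: [0.999, 0.052, -0.0, -0.0]
ft_force: [-0.1, -0.4, 0.0]
grip_width: 0.0853
grasp_force: 0.0
```

Call:
send_rows(steps="1 0.027 0.006 0 0 0 -0.024; 1 0.027 0.006 0 0 0 -0.024; 1 0.027 0.006 0 0 0 -0.024; 1 0.027 0.006 0 0 0 -0.024; 1 0.027 0.006 0 0 0 -0.024")

```text
clock: 0.93
eef_pos: [0.383, -0.4265, 0.2307]
tool_rot: [1.0, -0.008, -0.0, -0.0]
ft_force: [-0.4, 0.5, 0.0]
grip_width: 0.0856
grasp_force: 0.0
```

Call:
send_rows(steps="1 0.027 0.006 -0.015 0 0 -0.024; 1 0.027 0.006 -0.015 0 0 -0.024; 1 0.027 0.006 -0.015 0 0 -0.024; 1 0.027 0.006 -0.015 0 0 -0.024; 1 0.024 0.008 -0.015 0 0 -0.024")

```text
clock: 1.35
eef_pos: [0.5153, -0.3948, 0.1548]
tool_rot: [0.998, -0.068, -0.0, -0.0]
ft_force: [0.2, 0.5, 0.4]
grip_width: 0.0859
grasp_force: 0.0
```

Call:
send_rows(steps="1 0 0 0 0 0 0; 1 0 0 0 0 0 0; 1 0 0 0 0 0 0; 1 0 0 0 0 0 0; 1 0 0 0 0 0 0")

```text
clock: 1.77
eef_pos: [0.5133, -0.3962, 0.1575]
tool_rot: [0.998, -0.068, 0.001, 0.0]
ft_force: [0.7, -0.5, 0.2]
grip_width: 0.0854
grasp_force: 0.0
```

Call:
send_rows(steps="1 0 0 -0.02 0 0 0; 1 0 0 -0.02 0 0 0; 1 0 0 -0.02 0 0 0; 1 0 0 -0.02 0 0 0; 1 0 0 -0.017 0 0 0")

```text
clock: 2.18
eef_pos: [0.5131, -0.396, 0.0592]
tool_rot: [0.998, -0.068, 0.0, 0.0]
ft_force: [0.4, -0.8, -0.8]
grip_width: 0.0853
grasp_force: 0.0
```

Call:
send_rows(steps="0 0 0 0 0 0 0; -0.4 0 0 0 0 0 0; -0.7 0 0 0 0 0 0; -1 0 0 0 0 0 0; -1 0 0 0 0 0 0")

```text
clock: 2.6
eef_pos: [0.5148, -0.3962, 0.0613]
tool_rot: [0.998, -0.067, 0.001, 0.001]
ft_force: [-0.4, -0.4, -0.0]
grip_width: 0.0251
grasp_force: 0.0
```

Call:
send_rows(steps="-1 0 0 0 0 0 0; -1 0 0 0 0 0 0; -1 0 0 0 0 0 0; -1 0 0 0 0 0 0; -1 0 0 0 0 0 0")

```text
clock: 3.02
eef_pos: [0.5145, -0.3961, 0.0607]
tool_rot: [0.998, -0.067, 0.001, 0.001]
ft_force: [-0.6, -0.8, 6.0]
grip_width: 0.0048
grasp_force: 59.8
```

Call:
send_rows(steps="-1 0 0.008 0.001 0 0 0.01; -1 -0.001 0.02 0 0 0 0.01; -1 -0.001 0.02 0 0 0 0.01; -1 -0.001 0.02 0 0 0 0.01; -1 -0.001 0.02 0 0 0 0.01")

```text
clock: 3.43
eef_pos: [0.5104, -0.3078, 0.0607]
tool_rot: [0.999, -0.043, 0.001, 0.001]
ft_force: [0.4, -4.8, 0.9]
grip_width: 0.0052
grasp_force: 59.3
```

Call:
send_rows(steps="-1 -0.001 0.02 0 0 0 0.01; -1 -0.001 0.02 0 0 0 0.01; -1 -0.001 0.02 0 0 0 0.01; -1 -0.001 0.02 0 0 0 0.01; -1 -0.001 0.02 0 0 0 0.013")

```text
clock: 3.85
eef_pos: [0.5053, -0.2075, 0.0606]
tool_rot: [1.0, -0.016, 0.001, 0.001]
ft_force: [1.2, -4.4, 1.7]
grip_width: 0.0049
grasp_force: 59.3
```

Call:
send_rows(steps="-1 -0.001 0.02 0 0 0 0; -1 -0.001 0.02 0 0 0 0; -1 -0.001 0.02 0 0 0 0; -1 -0.001 0.01 0 0 0 0; -1 0 0 0 0 0 0")

```text
clock: 4.27
eef_pos: [0.5009, -0.1349, 0.0606]
tool_rot: [1.0, -0.014, 0.0, -0.001]
ft_force: [-0.3, 5.3, 4.6]
grip_width: 0.0047
grasp_force: 59.9
```

```bash
cat > b.py <<'E'
from h import *
import sys
T=np.array([.507,.073]);a=-.033
R=np.array([[np.cos(a),-np.sin(a)],[np.sin(a),np.cos(a)]])
for n in("top","side"):
    c=camera(n);P,ok=pts(c);h=cv2.cvtColor(c["frame"],cv2.COLOR_RGB2HSV)
    cv2.imwrite(f"pics/{n}{sys.argv[1]}.png",c["frame"][...,::-1])
    blue=(h[...,0]>105)&(h[...,0]<128)&(h[...,1]>140)&(h[...,2]>60)&ok
    q=(P-[*T,0]); L=np.concatenate([q[...,:2]@R,q[...,2:]],-1)
    m=blue&(L[...,2]>.08)&(L[...,2]<.1)&(L[...,1]>-.25)&(L[...,1]<.0)&(abs(L[...,0])<.15)
    (x,y),s,t=cv2.minAreaRect(L[m][:,:2].astype(np.float32)); print(n,"rim in tipper",m.sum(),np.round([x,y,*s,t],4),L[m].min(0).round(4),L[m].max(0).round(4))
    b=blue&(L[...,2]>.22)&(L[...,2]<.32)&(abs(L[...,1])<.15)&(abs(L[...,0])<.06)
    if b.any(): print("bar",np.median(L[b],0))
    y=(h[...,0]>18)&(h[...,0]<30)&(h[...,1]>170)&ok&(L[...,2]>.045)&(L[...,2]<.07)&(abs(L[...,1]+.04)<.06)&(abs(L[...,0])<.16)
    for s in(-1,1):
        g=L[y&(L[...,0]*s>0)]
        if len(g): print("guide",s,g.min(0).round(3),g.max(0).round(3))
E
python3 b.py 1
```

```text
top rim in tipper 405 [ 2.40000e-03 -1.29500e-01  1.58900e-01  1.96900e-01  8.98858e+01] [-0.0959 -0.2091  0.0807] [ 0.101  -0.0502  0.0967]
bar [0.00032106 0.0489291  0.26532145]
guide -1 [-0.131 -0.08   0.059] [-0.097  0.017  0.07 ]
guide 1 [ 0.109 -0.079  0.045] [0.131 0.012 0.07 ]
side rim in tipper 406 [-1.20000e-03 -1.31600e-01  1.60100e-01  1.99700e-01  8.93508e+01] [-0.1008 -0.2123  0.08  ] [ 0.0985 -0.0506  0.0932]
bar [-0.01404348  0.05194358  0.26320631]
guide -1 [-0.136 -0.079  0.045] [-0.095  0.018  0.067]
```

View pics/side1.png

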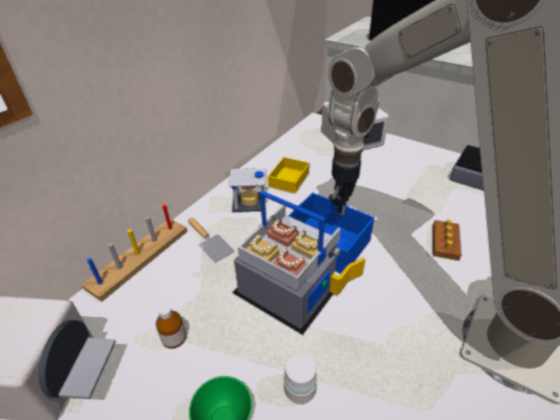

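The side picture shows the bin (about 330,230) held at its rear wall and entering the guides squarely. It's about 50 mm short of home and still centred.

Call:
send_rows(steps="-1 0 0.012 0 0 0 0; -1 0 0.012 0 0 0 0; -1 0 0.012 0 0 0 0; -1 0 0.006 0 0 0 0; -1 0 0.003 0 0 0 0")

```text
clock: 4.78
eef_pos: [0.5015, -0.0934, 0.0606]
tool_rot: [1.0, -0.016, 0.0, 0.001]
ft_force: [0.1, -6.0, 3.9]
grip_width: 0.005
grasp_force: 60.5
```

Call:
send_rows(steps="-1 0 0.001 0 0 0 0; -1 0 0.001 0 0 0 0; -1 0 0.001 0 0 0 0; -1 0 0.001 0 0 0 0; -1 0 0 0 0 0 0")

```text
clock: 5.2
eef_pos: [0.5015, -0.0899, 0.0606]
tool_rot: [1.0, -0.016, 0.0, 0.001]
ft_force: [0.1, -4.6, 4.1]
grip_width: 0.0047
grasp_force: 60.6
```

```bash
python3 b.py 2
```

```text
top rim in tipper 257 [ 0.0017 -0.0895  0.1981  0.1504  0.0417] [-0.0973 -0.1647  0.08  ] [ 0.1008 -0.0142  0.0961]
bar [6.44703124e-05 4.89049897e-02 2.65617595e-01]
guide -1 [-0.131 -0.076  0.059] [-0.097  0.017  0.068]
guide 1 [ 0.108 -0.08   0.046] [0.131 0.012 0.068]
side rim in tipper 342 [-1.50000e-03 -8.60000e-02  1.58400e-01  1.99400e-01  8.97911e+01] [-0.1013 -0.1654  0.08  ] [ 0.0981 -0.0065  0.0921]
bar [-0.01449758  0.05176591  0.26322051]
guide -1 [-0.136 -0.079  0.045] [-0.095  0.018  0.067]
```

Call:
send_rows(steps="-1 0 0.001 0 0 0 0; -1 0 0.001 0 0 0 0; -1 0 0.001 0 0 0 0; -1 0 0.001 0 0 0 0; -1 0 0.001 0 0 0 0")

```text
clock: 5.72
eef_pos: [0.5013, -0.0859, 0.0606]
tool_rot: [1.0, -0.017, 0.0, 0.002]
ft_force: [0.3, -9.7, 4.7]
grip_width: 0.0048
grasp_force: 60.5
```

Call:
send_rows(steps="-1 0 0.0005 0 0 0 0; -1 0 0.0005 0 0 0 0; -1 0 0.0005 0 0 0 0; -1 0 0 0 0 0 0; -1 0 0 0 0 0 0")

```text
clock: 6.13
eef_pos: [0.5013, -0.0859, 0.0606]
tool_rot: [1.0, -0.017, 0.0, 0.004]
ft_force: [-0.1, -13.0, 3.3]
grip_width: 0.005
grasp_force: 60.4
```

Call:
send_rows(steps="-1 0 -0.001 0 0 0 0; -0.6 0 -0.001 0 0 0 0; 0 0 0 0 0 0 0; 0 0 0 0 0 0 0; 0 0 0 0 0 0 0")

```text
clock: 6.55
eef_pos: [0.5004, -0.0833, 0.0597]
tool_rot: [1.0, -0.015, -0.001, -0.001]
ft_force: [-0.1, -0.0, -0.3]
grip_width: 0.0427
grasp_force: 0.0
```

Call:
send_rows(steps="0 0 0 0.02 0 0 0; 0 0 0 0.03 0 0 0; 0 0 0 0.03 0 0 0; 0 0 0 0.03 0 0 0; 0 0 0 0.03 0 0 0")

```text
clock: 6.97
eef_pos: [0.5004, -0.0831, 0.2013]
tool_rot: [1.0, -0.015, -0.001, -0.0]
ft_force: [0.8, 0.2, 1.0]
grip_width: 0.0427
grasp_force: 0.0
```

Call:
send_rows(steps="0 0 0 0.04 0 0 0; 0 0 0 0.04 0 0 0; 0 0 0 0.04 0 0 0; 0 0 0 0 0 0 0; 0 0 0 0 0 0 0")

```text
clock: 7.38
eef_pos: [0.5024, -0.0835, 0.3231]
tool_rot: [1.0, -0.015, 0.003, 0.0]
ft_force: [0.4, 0.7, -0.6]
grip_width: 0.0428
grasp_force: 0.0
```

```bash
python3 b.py 3
```

```text
top rim in tipper 306 [ 0.0018 -0.0874  0.1987  0.1463  0.0595] [-0.0976 -0.1605  0.0801] [ 0.1011 -0.0142  0.0976]
bar [-0.00193129  0.04891813  0.26556531]
guide -1 [-0.131 -0.076  0.055] [-0.097  0.017  0.069]
guide 1 [ 0.109 -0.08   0.047] [0.13  0.012 0.069]
side rim in tipper 385 [-1.50000e-03 -8.22000e-02  1.60400e-01  2.00500e-01  8.95258e+01] [-0.1016 -0.1627  0.08  ] [ 0.0986 -0.0012  0.0929]
bar [-0.01359024  0.0517383   0.26331901]
guide -1 [-0.136 -0.079  0.045] [-0.095  0.018  0.066]
```

View pics/top3.png

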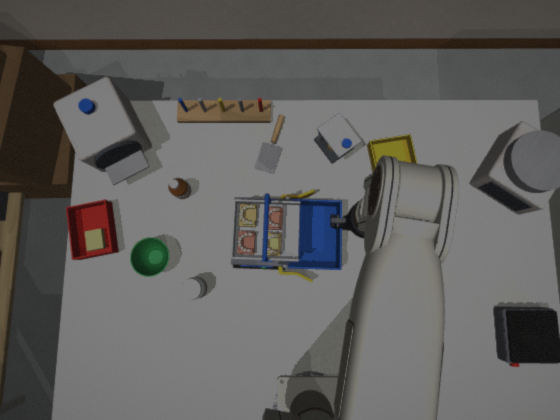

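Top view shows the bin flush under the lip at (320,233), square between the guides, with the casts still in the level tray. Next I'll straddle the bar with a partly open gripper.

Call:
send_rows(steps="0 0.001 0.03 0 0 0 0; 0 0.001 0.04 0 0 0 0; 0 0.001 0.04 0 0 0 0; 0 0.001 0.04 0 0 0 0; 0 0.001 0.04 0 0 0 0")

```text
clock: 7.9
eef_pos: [0.5062, 0.0454, 0.3179]
tool_rot: [0.999, 0.03, -0.004, -0.025]
ft_force: [0.6, 0.6, 0.5]
grip_width: 0.0427
grasp_force: 0.0
```

Call:
send_rows(steps="0 0.001 0.0165 0 0 0 0; 0 0 0 0 0 0 0; 0 0 0 -0.02 0 0 0; 0 0 0 -0.02 0 0 0; 0 0 0 0 0 0 0")

```text
clock: 8.32
eef_pos: [0.5065, 0.0511, 0.2756]
tool_rot: [0.999, 0.034, -0.006, -0.028]
ft_force: [0.2, 0.3, -0.8]
grip_width: 0.0427
grasp_force: 0.0
```

Call:
send_rows(steps="0 0 0 -0.02 0 0 0; 0 0 0 -0.02 0 0 0; -0.2 0 0 0 0 0 0; -0.3 0 0 0 0 0 0; -0.3 0 0 0 0 0 0")

```text
clock: 8.73
eef_pos: [0.5096, 0.0518, 0.2416]
tool_rot: [0.999, 0.034, -0.001, -0.028]
ft_force: [0.3, 0.8, 0.2]
grip_width: 0.0295
grasp_force: 0.0
```

```bash
python3 b.py 4
```

```text
Traceback (most recent call last):
  File "b.py", line 11, in <module>
    (x,y),s,t=cv2.minAreaRect(L[m][:,:2].astype(np.float32)); print(n,"rim in tipper",m.sum(),np.round([x,y,*s,t],4),L[m].min(0).round(4),L[m].max(0).round(4))
                                                                                                                     ~~~~~~~~^^^
ValueError: zero-size array to reduction operation minimum which has no identity
```

```bash
python3 - <<'E'
from h import *
from scipy.spatial.transform import Rotation as R
o=get_obs();print(o["joint_pos"].round(3),o["eef_pos"],R.from_quat(o["tool_rot"]).as_matrix().round(3))
E
```

```text
[0.068 0.26  0.057 1.366 0.057 3.141] [0.50991409 0.05192643 0.24191624] [[ 0.998  0.069 -0.002]
 [ 0.069 -0.996  0.057]
 [ 0.002 -0.057 -0.998]]
```

Joint 6 hit its range limit, so the arm stopped short with nothing touched. I'll rise, remove the tilt, and use the half-turn equivalent grasp.

Call:
send_rows(steps="0 0 -0.005 0.02 -0.012 0 0; 0 0 -0.005 0.02 -0.012 0 0; 0 0 -0.005 0.02 -0.012 0 0; 0 0 -0.005 0.02 -0.011 0 0; 0 0 0 0 -0.01 0 0")

```text
clock: 9.2
eef_pos: [0.5113, 0.0316, 0.3264]
tool_rot: [0.999, 0.034, 0.003, 0.001]
ft_force: [1.3, 0.4, 1.1]
grip_width: 0.0426
grasp_force: 0.0
```

Call:
send_rows(steps="0 0 0 0 0 0 0.12; 0 0 0 0 0 0 0.12; 0 0 0 0 0 0 0.12; 0 0 0 0 0 0 0.12; 0 0 0 0 0 0 0.12")

```text
clock: 9.62
eef_pos: [0.5094, 0.0323, 0.3212]
tool_rot: [0.944, 0.331, -0.001, 0.001]
ft_force: [0.6, -0.2, -0.3]
grip_width: 0.0426
grasp_force: 0.0
```

Call:
send_rows(steps="0 0 0 0 0 0 0.12; 0 0 0 0 0 0 0.12; 0 0 0 0 0 0 0.12; 0 0 0 0 0 0 0.12; 0 0 0 0 0 0 0.12")

```text
clock: 10.03
eef_pos: [0.5094, 0.0323, 0.3212]
tool_rot: [0.803, 0.595, -0.001, 0.002]
ft_force: [-0.3, 0.3, -0.1]
grip_width: 0.0425
grasp_force: 0.0
```

Call:
send_rows(steps="0 0 0 0 0 0 0.12; 0 0 0 0 0 0 0.12; 0 0 0 0 0 0 0.12; 0 0 0 0 0 0 0.12; 0 0 0 0 0 0 0.12")

```text
clock: 10.45
eef_pos: [0.5094, 0.0323, 0.3212]
tool_rot: [0.592, 0.806, -0.001, 0.003]
ft_force: [0.1, 0.6, 0.3]
grip_width: 0.0425
grasp_force: 0.0
```

Call:
send_rows(steps="0 0 0 0 0 0 0.12; 0 0 0 0 0 0 0.12; 0 0 0 0 0 0 0.12; 0 0 0 0 0 0 0.12; 0 0 0 0 0 0 0.12")

```text
clock: 10.87
eef_pos: [0.5094, 0.0323, 0.3212]
tool_rot: [0.327, 0.945, -0.0, 0.003]
ft_force: [0.5, 0.1, 0.2]
grip_width: 0.0428
grasp_force: 0.0
```

Call:
send_rows(steps="0 0 0 0 0 0 0.12; 0 0 0 0 0 0 0.12; 0 0 0 0 0 0 0.12; 0 0 0 0 0 0 0.12; 0 0 0 0 0 0 0.12")

```text
clock: 11.28
eef_pos: [0.5094, 0.0323, 0.3212]
tool_rot: [0.033, 0.999, 0.0, 0.003]
ft_force: [0.4, -0.5, -0.2]
grip_width: 0.0428
grasp_force: 0.0
```

```bash
python3 - <<'E'
from h import *
from scipy.spatial.transform import Rotation as R
o=get_obs();print(o["joint_pos"].round(3),o["eef_pos"],R.from_quat(o["tool_rot"]).as_matrix().round(3))
E
```

```text
[ 0.064  0.238  0.233  1.559 -0.     0.13 ] [0.50939224 0.03226606 0.32119536] [[-0.998  0.066  0.006]
 [ 0.066  0.998 -0.   ]
 [-0.006  0.    -1.   ]]
```

Call:
send_rows(steps="0 0 0.02 0.005 0 0 0.011; 0 0 0.025 0.005 0 0 0.011; 0 0 0.025 0 0 0 0.011; 0 0 0.02 0 0 0 0; 0 -0.001 0.001 0 0 0 0")

```text
clock: 11.7
eef_pos: [0.5084, 0.1263, 0.331]
tool_rot: [0.018, 1.0, 0.001, 0.003]
ft_force: [0.1, -0.8, -0.1]
grip_width: 0.0426
grasp_force: 0.0
```

Call:
send_rows(steps="0 0 0 0 0 0 0; 0 0 0 -0.02 0 0 0; 0 0 0 -0.02 0 0 0; 0 0 0 -0.02 0 0 0; 0 0 0 -0.02 0 0 0")

```text
clock: 12.12
eef_pos: [0.5083, 0.1221, 0.2501]
tool_rot: [0.02, 1.0, -0.0, 0.003]
ft_force: [0.1, 0.2, 0.4]
grip_width: 0.0427
grasp_force: 0.0
```

Call:
send_rows(steps="0 0 0 -0.012 0 0 0; -0.1 0 0 0 0 0 0; -0.2 0 0 0 0 0 0; -0.3 0 0 0 0 0 0; -0.3 0 0 0 0 0 0")

```text
clock: 12.53
eef_pos: [0.509, 0.123, 0.2399]
tool_rot: [0.02, 1.0, 0.0, 0.004]
ft_force: [-0.3, -0.0, 0.4]
grip_width: 0.0301
grasp_force: 0.0
```

```bash
sed -i 's/    (x,y),s,t=cv2/    if m.sum()>20: (x,y),s,t=cv2/' b.py; python3 b.py 5
```

```text
top rim in tipper 209 [ 1.60000e-03 -8.72000e-02  1.46100e-01  1.97000e-01  8.99268e+01] [-0.0969 -0.1603  0.081 ] [ 0.1002 -0.0142  0.0953]
guide -1 [-0.131 -0.079  0.067] [-0.131 -0.079  0.067]
guide 1 [ 0.111 -0.079  0.05 ] [ 0.13  -0.011  0.069]
side rim in tipper 371 [-0.0019 -0.0817  0.1989  0.1599  0.1483] [-0.1015 -0.1618  0.08  ] [ 0.0977 -0.002   0.0932]
bar [-0.02864796  0.05163794  0.26336291]
guide -1 [-0.136 -0.081  0.045] [-0.096  0.018  0.065]
```

View pics/side5.png

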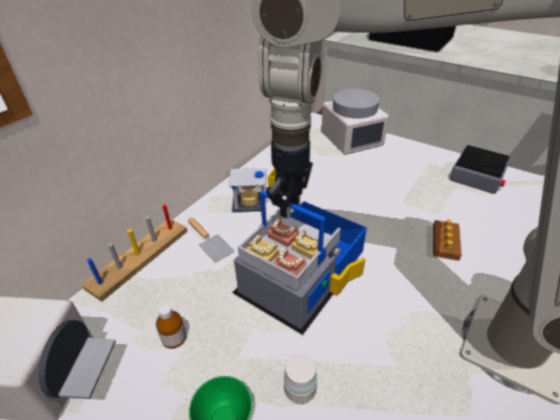

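The side picture shows the fingers straddling the bar at (288,200) and the casts still in place. Next I'll tip slowly along the arc.

Call:
send_rows(steps="-0.3 0 -0.004 0 0 0 0; -0.3 0 -0.003 0 0 0 0; -0.3 0 -0.002 0 0 0 0; -0.3 0 -0.002 0.001 0 0 0; -0.3 0 -0.004 0.001 0 0 0")

```text
clock: 13.05
eef_pos: [0.508, 0.1093, 0.2404]
tool_rot: [0.019, 1.0, 0.002, 0.002]
ft_force: [-0.4, 4.8, 1.9]
grip_width: 0.03
grasp_force: 2.5
```

Call:
send_rows(steps="-0.3 -0.001 -0.005 0.001 0 0 0; -0.3 0 -0.005 0.001 0 0 0; -0.3 0 -0.005 0.001 0 0 0; -0.3 0 -0.005 0.001 0 0 0; -0.3 0 -0.005 0.001 0 0 0")

```text
clock: 13.47
eef_pos: [0.5076, 0.0842, 0.2466]
tool_rot: [0.019, 1.0, 0.002, 0.003]
ft_force: [0.4, 4.8, 3.2]
grip_width: 0.0299
grasp_force: 2.3
```

Call:
send_rows(steps="-0.3 -0.001 -0.005 0.001 0 0 0; -0.3 0 -0.005 0.001 0 0 0; -0.3 0 -0.005 0 0 0 0; -0.3 0 -0.005 0 0 0 0; -0.3 0 -0.005 0 0 0 0")

```text
clock: 13.88
eef_pos: [0.5058, 0.0576, 0.2472]
tool_rot: [0.02, 1.0, 0.0, 0.002]
ft_force: [0.1, 3.1, 2.8]
grip_width: 0.0301
grasp_force: 1.8
```

Call:
send_rows(steps="-0.3 -0.001 -0.0055 0 0 0 0; -0.3 0 -0.0055 0 0 0 0; -0.3 0 -0.0055 -0.0005 0 0 0; -0.3 0 -0.0055 -0.001 0 0 0; -0.3 0 -0.0055 -0.001 0 0 0")

```text
clock: 14.3
eef_pos: [0.5045, 0.03, 0.2446]
tool_rot: [0.02, 1.0, -0.0, 0.002]
ft_force: [-0.6, 3.9, 1.2]
grip_width: 0.0301
grasp_force: 1.5
```

Call:
send_rows(steps="-0.3 -0.001 -0.005 -0.0015 0 0 0; -0.3 0 -0.005 -0.0015 0 0 0; -0.3 0 -0.005 -0.002 0 0 0; -0.3 0 -0.005 -0.002 0 0 0; -0.3 0 -0.005 -0.002 0 0 0")

```text
clock: 14.72
eef_pos: [0.5036, 0.0049, 0.2354]
tool_rot: [0.02, 1.0, -0.0, 0.002]
ft_force: [-0.4, 1.3, 0.8]
grip_width: 0.0298
grasp_force: 0.8
```

Call:
send_rows(steps="-0.3 -0.001 -0.005 -0.0025 0 0 0; -0.3 0 -0.005 -0.003 0 0 0; -0.3 0 -0.005 -0.003 0 0 0; -0.3 0 -0.005 -0.003 0 0 0; -0.3 0 -0.005 -0.003 0 0 0")

```text
clock: 15.13
eef_pos: [0.5027, -0.0198, 0.2208]
tool_rot: [0.02, 1.0, 0.0, 0.002]
ft_force: [-1.3, 2.0, 1.2]
grip_width: 0.03
grasp_force: 1.1
```

Call:
send_rows(steps="-0.3 0 -0.004 -0.003 0 0 0; -0.3 0 -0.004 -0.003 0 0 0; -0.3 0 -0.004 -0.003 0 0 0; -0.3 0 -0.003 -0.002 0 0 0; -0.3 0 -0.002 -0.001 0 0 0")

```text
clock: 15.55
eef_pos: [0.5024, -0.0357, 0.2081]
tool_rot: [0.019, 1.0, 0.001, 0.001]
ft_force: [-0.5, 6.3, -5.1]
grip_width: 0.0299
grasp_force: 3.2
```

Call:
send_rows(steps="-0.3 0 0 0 0 0 0; -0.3 0 0 0 0 0 0; -0.3 0 0 0 0 0 0; -0.3 0 0 0 0 0 0; -0.3 0 0 0 0 0 0")

```text
clock: 15.97
eef_pos: [0.5024, -0.0353, 0.2085]
tool_rot: [0.019, 1.0, 0.001, 0.001]
ft_force: [-1.6, 4.2, -3.5]
grip_width: 0.03
grasp_force: 2.6
```

```bash
python3 b.py 6; python3 -c "
import cv2;a=cv2.imread('pics/side6.png')[120:340,180:440];b=cv2.imread('pics/top6.png')[150:300,200:380]
a=cv2.resize(a,(400,338));b=cv2.resize(b,(400,338));cv2.imwrite('pics/c6.png',cv2.hconcat([a,b]))"
```

```text
top rim in tipper 68 [-9.48000e-02 -6.39000e-02  9.90000e-02  5.50000e-03  8.94273e+01] [-0.0974 -0.1134  0.0849] [-0.0919 -0.0144  0.0941]
bar [-0.02667074 -0.09507908  0.23561616]
guide -1 [-0.131 -0.079  0.06 ] [-0.097  0.017  0.068]
guide 1 [ 0.111 -0.08   0.049] [ 0.13  -0.008  0.068]
side rim in tipper 237 [-0.0839 -0.1005  0.0794  0.1828 31.0018] [-0.1018 -0.1601  0.08  ] [-0.0033 -0.0024  0.0921]
bar [-0.01770116 -0.09632574  0.23323049]
guide -1 [-0.137 -0.077  0.045] [-0.096  0.019  0.067]
```

View pics/c6.png

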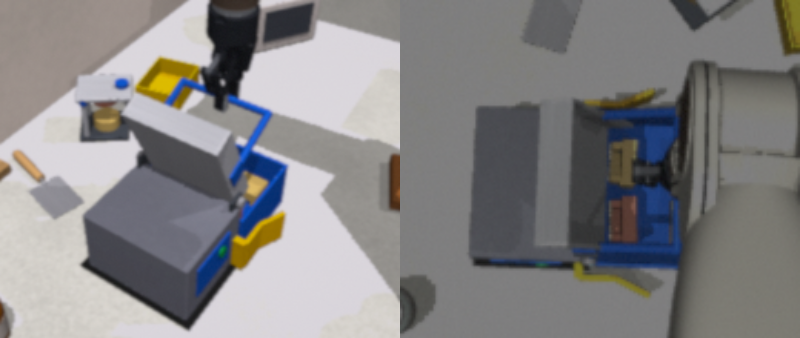

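The picture shows the tray at its stop and casts visible in the bin (620,165 and 622,220). Two more are hidden under the tray. I'll hold a little longer, then lower along the same arc.

Call:
send_rows(steps="-0.3 0 -0.001 -0.001 0 0 0; -0.3 0 0 0 0 0 0; -0.3 0 0 0 0 0 0; -0.3 0 0 0 0 0 0; -0.3 0 0 0 0 0 0")

```text
clock: 16.48
eef_pos: [0.5024, -0.0363, 0.2076]
tool_rot: [0.019, 1.0, 0.001, 0.001]
ft_force: [-1.1, 5.7, -3.5]
grip_width: 0.03
grasp_force: 2.6
```

Call:
send_rows(steps="-0.3 0 0 0 0 0 0; -0.3 0 0.001 0.001 0 0 0; -0.3 0 0.003 0.002 0 0 0; -0.3 0 0.004 0.003 0 0 0; -0.3 0 0.004 0.003 0 0 0")

```text
clock: 16.9
eef_pos: [0.5031, -0.025, 0.2176]
tool_rot: [0.02, 1.0, 0.0, 0.002]
ft_force: [-0.2, 2.9, -3.4]
grip_width: 0.0299
grasp_force: 1.6
```

Call:
send_rows(steps="-0.3 0 0.004 0.003 0 0 0; -0.3 0 0.004 0.003 0 0 0; -0.3 0 0.004 0.003 0 0 0; -0.3 0 0.005 0.003 0 0 0; -0.3 0.001 0.005 0.003 0 0 0")

```text
clock: 17.32
eef_pos: [0.5042, -0.003, 0.233]
tool_rot: [0.02, 1.0, -0.0, 0.003]
ft_force: [-1.0, 1.6, -0.5]
grip_width: 0.03
grasp_force: 1.1
```

Call:
send_rows(steps="-0.3 0 0.005 0.003 0 0 0; -0.3 0 0.005 0.0025 0 0 0; -0.3 0 0.005 0.002 0 0 0; -0.3 0 0.005 0.002 0 0 0; -0.3 0.001 0.005 0.002 0 0 0")

```text
clock: 17.73
eef_pos: [0.5049, 0.0222, 0.2441]
tool_rot: [0.02, 1.0, -0.0, 0.002]
ft_force: [-1.0, 2.0, -1.3]
grip_width: 0.0299
grasp_force: 1.0
```

Call:
send_rows(steps="-0.3 0 0.005 0.001 0 0 0; -0.3 0 0.005 0.001 0 0 0; -0.3 0 0.005 0.001 0 0 0; -0.3 0 0.005 0.001 0 0 0; -0.3 0.001 0.005 0 0 0 0")

```text
clock: 18.15
eef_pos: [0.506, 0.0472, 0.2481]
tool_rot: [0.02, 1.0, 0.0, 0.002]
ft_force: [-0.5, 2.0, 0.5]
grip_width: 0.0299
grasp_force: 0.9
```

Call:
send_rows(steps="-0.3 0 0.005 0 0 0 0; -0.3 0 0.005 0 0 0 0; -0.3 0 0.005 0 0 0 0; -0.3 0 0.005 0 0 0 0; -0.3 0.001 0.005 -0.001 0 0 0")

```text
clock: 18.57
eef_pos: [0.5069, 0.0723, 0.2469]
tool_rot: [0.02, 1.0, 0.0, 0.002]
ft_force: [-0.8, 2.1, 0.4]
grip_width: 0.0298
grasp_force: 1.0
```

Call:
send_rows(steps="-0.3 0 0.005 -0.001 0 0 0; -0.3 0 0.005 -0.001 0 0 0; -0.3 0 0.005 -0.001 0 0 0; -0.3 0 0.005 -0.001 0 0 0; -0.3 0.001 0.004 -0.001 0 0 0")

```text
clock: 18.98
eef_pos: [0.5076, 0.0963, 0.2415]
tool_rot: [0.019, 1.0, 0.0, 0.002]
ft_force: [-1.6, 2.5, 0.7]
grip_width: 0.0295
grasp_force: 1.1
```

Call:
send_rows(steps="-0.3 0 0.004 -0.001 0 0 0; -0.3 0 0.004 -0.001 0 0 0; -0.3 0 0.003 -0.001 0 0 0; -0.3 0 0.003 0 0 0 0; -0.3 0 0.003 0 0 0 0")

```text
clock: 19.4
eef_pos: [0.5079, 0.1128, 0.2386]
tool_rot: [0.02, 1.0, -0.0, 0.002]
ft_force: [-0.0, -0.5, 0.5]
grip_width: 0.0302
grasp_force: 0.0
```

Call:
send_rows(steps="-0.3 0 0.002 0 0 0 0; -0.3 0 0.002 0 0 0 0; -0.3 0 0.002 0 0 0 0; -0.3 0 0.002 0 0 0 0; -0.3 0 0 0 0 0 0")

```text
clock: 19.82
eef_pos: [0.5082, 0.1209, 0.239]
tool_rot: [0.019, 1.0, 0.0, 0.002]
ft_force: [-0.1, -0.3, 0.6]
grip_width: 0.03
grasp_force: 0.0
```

```bash
python3 b.py 7; python3 -c "
import cv2;a=cv2.imread('pics/side7.png')[120:340,180:440];b=cv2.imread('pics/top7.png')[150:300,200:380]
a=cv2.resize(a,(400,338));b=cv2.resize(b,(400,338));cv2.imwrite('pics/c7.png',cv2.hconcat([a,b]))"
```

```text
top rim in tipper 206 [ 1.70000e-03 -8.89000e-02  1.43800e-01  1.97100e-01  8.99229e+01] [-0.0969 -0.1609  0.0805] [ 0.1003 -0.0171  0.0955]
guide 1 [ 0.111 -0.08   0.048] [ 0.13  -0.011  0.069]
side rim in tipper 363 [-1.50000e-03 -8.16000e-02  1.61100e-01  1.99500e-01  8.97574e+01] [-0.1014 -0.1621  0.08  ] [ 0.0981 -0.0006  0.0937]
bar [-0.02915937  0.0512553   0.26356712]
guide -1 [-0.137 -0.08   0.045] [-0.095  0.019  0.066]
```

View pics/c7.png

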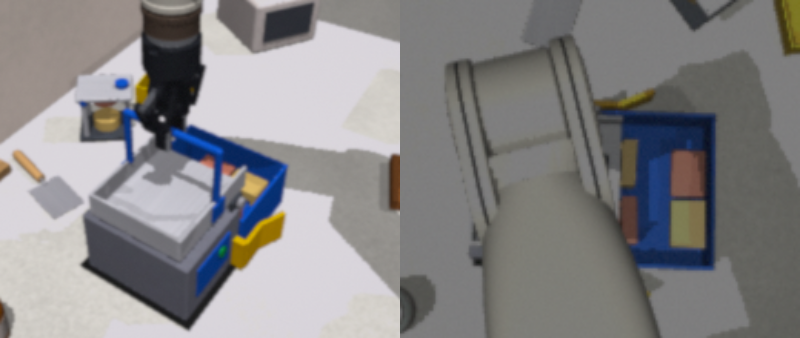

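The tray is empty and level. All four casts are in the bin (two at (688,170) and (688,222), two at the lip near (628,165) and (628,220)), and the bin is still docked. I'll withdraw straight up.

Call:
send_rows(steps="-0.3 0 0.002 0 0 0 0; -0.3 0 0 0.01 0 0 0; -0.3 0 0 0.02 0 0 0; -0.3 0 0 0.03 0 0 0; -0.3 0 0 0.03 0 0 0")

```text
clock: 20.33
eef_pos: [0.5075, 0.1225, 0.3299]
tool_rot: [0.02, 1.0, -0.0, 0.002]
ft_force: [-0.1, -0.8, 0.2]
grip_width: 0.0298
grasp_force: 0.0
```

Call:
send_rows(steps="-0.3 0 0 0.03 0 0 0; -0.3 0 0 0.02 0 0 0; -0.3 0 0 0 0 0 0; -0.3 0 0 0 0 0 0; -0.3 0 0 0 0 0 0")

```text
clock: 20.75
eef_pos: [0.5079, 0.1226, 0.3785]
tool_rot: [0.02, 1.0, -0.0, 0.002]
ft_force: [0.3, -0.1, -1.0]
grip_width: 0.0302
grasp_force: 0.0
```

```bash
python3 b.py 8; python3 -c "
from workcell import *
print(job_done())"
```

```text
top rim in tipper 246 [ 2.00000e-03 -9.01000e-02  1.40700e-01  1.97500e-01  8.98469e+01] [-0.0969 -0.1606  0.0802] [ 0.1008 -0.02    0.0958]
guide 1 [ 0.111 -0.08   0.048] [ 0.131 -0.02   0.069]
side rim in tipper 409 [-1.10000e-03 -8.18000e-02  1.60200e-01  2.00600e-01  8.98494e+01] [-0.1014 -0.1619  0.08  ] [ 0.0991 -0.0015  0.0921]
bar [-0.01009913  0.0513298   0.26343946]
guide -1 [-0.137 -0.077  0.045] [-0.095  0.018  0.066]
the job is handed in; nothing more can be done
None
```

I handed the job in at about 21 s: the last pictures show the bin docked, all four casts in it and the tray lowered back to level with the arm clear, but no verdict came back.

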